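Clip the meal box shut and hang up the turner

ROBOT

A 6-joint arm with a two-finger parallel gripper is mounted at the origin on the work surface. World frame = base frame: x ahead of the robot, y to its left, z up, the work surface at z = 0. Lengths are in m, angles in degrees, forces in N, time in s.
With the tool pointing down it reaches from about 0.4 to 0.825 m from the base axis. Payload 7 kg.
Tool frame: the origin (TCP) lies at the centre of the arm's flange, where the gripper is bolted on; the fingertips stand 178 mm ahead of it and the grasp point (between the pads) lies 159 mm ahead of it; z points along the fingers, y is the line along which they close (so a half turn about z gives the same grasp; the last joint's range is limited). The gripper opens to 88 mm and grips with 3 to 60 N. Pads are 19 mm wide; open, the fingers measure 130 mm over their backs; the gripper's body (78 mm by 193 mm) begins 47 mm behind the grasp point.
Start: joints at [-49.326, 20.546, 0.682, 0, -70.136, -16.507], TCP at [0.276, -0.616, 0.405] pointing down, gripper open.
Joint ranges: [-176.03, 176.03], [-82.01, 121.73], [-58.28, 71.71], [-173.87, 95.51], [-174.79, -0.11], [-173.66, 173.66]. Speed limits (degrees/s): [136.94, 136.94, 172.46, 180, 180, 180].

INTERFACE

Orientations are given as [roll, pitch, yaw] about the fixed x, y, z axes, in that order (R = Rz(yaw) Ry(pitch) Rx(roll)).
In Python, from plant import telemetry, snapshot, workorder, nets gives the robot as it stands.
- The arm moves only by the shell command python3 -m creep 'ROWS'. ROWS is JSON, a list that holds one entry, the list of rows, each a list of 5 numbers: the shift along the tool's x, y, z normalised to -1 to 1, where 1 is 0.2 m, then the turn about the tool's z normalised to -1 to 1, where 1 is pi/2 rad, then the opening, from 0 (shut) to 1 (fully open). In form: [[[x, y, z, spin, hand], ...]]. A call has 1 to 8 rows; each row shifts and turns the commanded pose from where the row before left it, along the tool's axes as they then stand; what a row does not reach is not made up. A row lasts 1/12 s, in which the tool goes at most 41.7 mm and 7.16 degrees, less where a joint would pass 70% of its speed; a pose out of reach is approached as far as the arm can. A call with a number of a shift or a turn outside -1 to 1 is refused whole. A call with a gripper value outside its range is refused whole. The fingers move at their own pace and stop on an object; the grip force is fixed at half the most. Time passes only in rows, so rows that do not move let the fingers close. It gives the time, the measured TCP pose, the force, the opening and the grip force at its end, in the units of the state.
- telemetry.get_obs(): the state, without advancing time (a new reading comes with each control period).
- snapshot(name): name is "side" or "top" or "wrist"; returns a dict with "frame" (480x640x3 uint8, red, green, blue), "fx", "fy", "cx", "cy" (pixels), "rvec" (rotation vector, rad) and "tvec" (3), from world to camera coordinates, as OpenCV has them; the wrist camera has in their place "mount" (4x4, takes a point from camera to tool coordinates, whose origin is the TCP and whose axes are the flange's). Camera axes: x right, y down, z forward; pixel columns grow to the right and rows downward; lengths in m; the calibration is good to about 2 mm. A picture is of the moment at which its call begins: read the wrist's pose just before it. There is no depth.
- workorder.close_job(): hands the job in; it is judged then, once.
Trained networks look in a picture, given as the dict that the camera call returned (one of the last four; its "shot" number tells which), for a name from the list of things; names that differ only in an ending like _2 or _b are one class to them, and where a whole thing is asked for, a point or a joint stands for the part that bears it (a point fixed in the world has none). Each returns a list of dicts, best first, with "confidence" (0 to 1); they miss things now and then, are a little off and sometimes report something else, mostly with a low value. They report only what shows in the picture. A call takes as long as a camera call. They do not tell look-alikes from the thing itself.
- nets.find_in(picture, query): "uv" ([column, row] in pixels, amid what is visible of it).
- nets.masks_of(picture, query): "region" (480x640 bool, what is visible of it) and "uv" ([column, row] in pixels, amid what is visible of it).
- nets.landmark_of(picture, query): "uv" ([column, row] in pixels: a listed point, or the origin of a listed thing).
The state is a dict: "clock": time; "joint_pos": joint angles; "qvel": joint speeds; "tau": joint torques, N m; "tool_pos": TCP position; "orientation": TCP orientation; "force": force on the tool from outside, world axes, zero at the start; "moment": the same for the moment, N m; "opening": finger opening in m; "gripper_force": force on a finger pad.
Only numpy, scipy, OpenCV 4.12 (cv2) and the standard library are available. Lean on these libraries where they do the work, as an engineer would, in place of code of your own. Each camera call takes 0.05 s, during which the arm holds its last target. There are 200 camera calls.

TASK

The meal is packed but the slotted turner was left lying across the box's lid, over the clip that is still open. Hang the turner by its eye on the free hook of the utensil stand, so that it hangs there by itself, blade down and still, and swing the box's open clip down until it rests fully home against the side of the box. Leave everything else where it stands.

Things in the scene. Friction and masses are not known exactly. Their poses are not given: they have to be found in the camera images.
- turner: slotted turner, 192 mm long, 0.13 kg, flat on the lid at the start. Origin: centre of the eye, on the underside; x from eye to blade, z up. Eye: loop of 8 mm round wire, hole 28 mm, 44 mm outside, in the tool's plane. Wooden handle 18 mm wide, 16 mm high (z 0 to 16), x = 20 to 92 mm; thin neck to 105; slotted steel blade 60 mm wide, 4 mm thick, to 170. Centre of mass about x = 75
- turner_eye (a point): centre of the turner's eye, 4 mm above its underside
- turner_tip (a point): middle of the turner's blade edge, 170 mm from the eye
- free_hook: the empty hook of the stand, left or right one, fixed. Origin on the table under its tip, z up, x towards the rail, away from the robot. 8 mm round rod: from the rail (x 78, z 250 mm) it slopes down to the seat (x 6, z 225), then turns up, nearly upright, to the tip (x 0, top z 269). An eye lowered flat over the tip and let go swings down and hangs in the seat
- hook_tip (a point): top of the free hook's upturned end
- hook_seat (a point): lowest point of the free hook's rod axis, where a hung eye rests (eye's centre then about 10 mm below it and up to 20 mm towards the rail)
- stand: fixed steel utensil stand: foot 130 x 250 x 12 mm, posts at x = 78 mm, y = +-115 mm, rail between them at z = 250 mm, lower 10 mm bar at x = 7 mm, z = 120 mm against which hung tools lean; two hooks at y = +-60 mm with their tips over x = 0. Origin on the table midway between the points under the two tips; x away from the robot, y along the rail
- ladle_hook: the other hook, the same but with a ladle hanging on it, fixed (ladle 66 mm wide, to 42 mm above the table, reaching 77 mm in front of the tip low down). Origin as for free_hook
- box: the closed meal box, fixed (it does not slide): lid 140 mm (x) by 180 mm (y), lid top flat at z = 99 mm. Origin under its middle, on the table. Its open clip is on its -y side; the other three clips are already shut
- clip_hinge (a point): middle of the clip's hinge line, 93.5 mm towards -y from the box's middle, 90 mm above the table; the hinge runs along the box's x
- clip_edge (a point): middle of the clip's free edge, 52 mm from the hinge
- clip (a joint): angle of the clip, a flap 80 mm wide, 52 mm long, 5 mm thick: 0 = shut, hanging straight down flat along the box's side; grows as it swings outward and up, 1.5 = about level. Starts at 0.9 to 1.45. It stays where it is left and takes 1 to 3 N to push
- spice_jar: small jar, 44 mm across, 90 tall; origin at the centre of its foot. Not part of the job: leave it
- small_box: small clip-lock food box, 85 x 110 x 59 mm, all clips shut; origin at the centre of its foot. Not part of the job: leave it
- oil: bottle, 60 mm across, 210 tall; origin at the centre of its foot. Not part of the job: leave it
- bowl: white bowl, 100 mm across, 50 tall; origin at the centre of its foot. Not part of the job: leave it
- mug: mug, 80 mm across, 90 tall; origin at the centre of its foot. Not part of the job: leave it
- tin: low tin, 72 mm across, 60 tall; origin at the centre of its foot. Not part of the job: leave it
- spoon: serving spoon lying on the table; origin about the middle of its length. Not part of the job: leave it
Things that resemble listed ones, but are neither listed nor needed, are in the scene too. Leave any orange look-alike of the turner alone.

How it is judged:
By the outcome, as a careful person would: the job done as asked, in the order asked, and still so for the second after the job is handed in, with the robot touching nothing.
It also fails if it takes over 66 s, if anything falls off the work surface, if the arm or the gripper's body presses on something with over 40 N, if the wrist force passes 120 N, or if a joint passes its speed limit or range.

## Working session

There is one attempt and no reset: what is moved stays moved. The work goes in short steps, Python scripts to look and compute and a shell command to move; the robot and the scene stay as the last step left them, time stands still between calls to the robot, and variables do not carry over. Pictures are saved under pics/ and viewed, at most 10 in all, crops included, and the job is handed in when it is done.

```bash
mkdir -p pics; cat > h.py <<'E'
import numpy as np,cv2
from plant import telemetry,snapshot,nets
from scipy.spatial.transform import Rotation as R
def snap(n):
    o=telemetry.get_obs(); s=snapshot(n)
    if n=="wrist":
        T=np.eye(4);T[:3,:3]=R.from_euler('xyz',o['orientation'],degrees=True).as_matrix();T[:3,3]=o['tool_pos']
        s['W']=T@np.array(s['mount'])
    else:
        r=cv2.Rodrigues(np.array(s['rvec'],float))[0];M=np.eye(4);M[:3,:3]=r.T;M[:3,3]=-r.T@np.array(s['tvec'],float).ravel();s['W']=M
    return s
def ray(s,uv):
    d=np.array([(uv[0]-s['cx'])/s['fx'],(uv[1]-s['cy'])/s['fy'],1.]);d=s['W'][:3,:3]@d
    return s['W'][:3,3],d/np.linalg.norm(d)
def onz(s,uv,z):
    c,d=ray(s,uv);return c+d*(z-c[2])/d[2]
def tri(obs):
    A=np.zeros((3,3));b=np.zeros(3)
    for s,uv in obs:
        c,d=ray(s,uv);P=np.eye(3)-np.outer(d,d);A+=P;b+=P@c
    p=np.linalg.solve(A,b);return p,[round(float(np.linalg.norm((np.eye(3)-np.outer(ray(s,u)[1],ray(s,u)[1]))@(p-s['W'][:3,3]))),4) for s,u in obs]
def proj(s,p):
    q=np.linalg.inv(s['W'])@np.append(p,1);return [s['fx']*q[0]/q[2]+s['cx'],s['fy']*q[1]/q[2]+s['cy']]
def save(s,f):cv2.imwrite('pics/'+f,s['frame'][:,:,::-1])
E
python3 - <<'E'
from h import *
np.set_printoptions(precision=4,suppress=True)
S={n:snap(n) for n in('top','side')}
for n in S: save(S[n],n+'.png');print(n,S[n]['W'][:3,3],S[n]['fx'])
for q in ['turner','turner_eye','turner_tip','free_hook','hook_tip','hook_seat','stand','ladle_hook','box','clip_hinge','clip_edge','spice_jar','small_box','oil','bowl','mug','tin','spoon']:
    for n in S:
        r=nets.landmark_of(S[n],q);print(q,n,[([int(x) for x in e['uv']],round(e['confidence'],2)) for e in r[:4]],end=' ')
        if n=='side' and r:
            pass
    print()
E
```

```text
top [ 0.3519 -0.0503  1.728 ] 490.62688338788087
side [-0.4172 -0.9045  0.9961] 498.5604969760965
turner top [([374, 344], 0.87), ([356, 208], 0.68), ([464, 252], 0.52)] turner side [([285, 380], 0.92), ([455, 384], 0.67), ([374, 260], 0.63)] 
turner_eye top [([375, 342], 0.62), ([463, 253], 0.61), ([351, 206], 0.58)] turner_eye side [([377, 257], 0.8), ([454, 381], 0.69), ([280, 378], 0.65), ([379, 260], 0.37)] 
turner_tip top [([403, 304], 0.72), ([398, 188], 0.67)] turner_tip side [([399, 405], 0.81), ([430, 272], 0.72), ([342, 369], 0.66)] 
free_hook top [([353, 211], 0.56), ([233, 266], 0.39)] free_hook side [] 
hook_tip top [([211, 199], 0.55)] hook_tip side [([281, 163], 0.47)] 
hook_seat top [([218, 199], 0.55), ([185, 194], 0.26)] hook_seat side [([282, 176], 0.63)] 
stand top [([248, 214], 0.9)] stand side [([296, 242], 0.59), ([378, 260], 0.38)] 
ladle_hook top [] ladle_hook side [([305, 244], 0.78)] 
box top [([362, 209], 0.64), ([397, 187], 0.48)] box side [([384, 290], 0.59)] 
clip_hinge top [([395, 203], 0.88)] clip_hinge side [([418, 277], 0.84), ([383, 243], 0.67)] 
clip_edge top [([318, 152], 0.61), ([404, 195], 0.6)] clip_edge side [([296, 240], 0.62), ([425, 289], 0.52), ([365, 253], 0.41)] 
spice_jar top [([313, 184], 0.63), ([249, 210], 0.63)] spice_jar side [([362, 253], 0.52)] 
small_box top [([301, 260], 0.84)] small_box side [([295, 283], 0.69)] 
oil top [([273, 151], 0.57), ([215, 198], 0.27)] oil side [([355, 225], 0.83)] 
bowl top [([318, 155], 0.84), ([393, 198], 0.62)] bowl side [([385, 243], 0.88)] 
mug top [([183, 194], 0.64)] mug side [([269, 206], 0.93), ([244, 254], 0.56)] 
tin top [([232, 266], 0.9), ([396, 199], 0.2)] tin side [] 
spoon top [([378, 266], 0.9), ([248, 214], 0.28)] spoon side [([353, 331], 0.82), ([353, 224], 0.67)]
```

View pics/top.png

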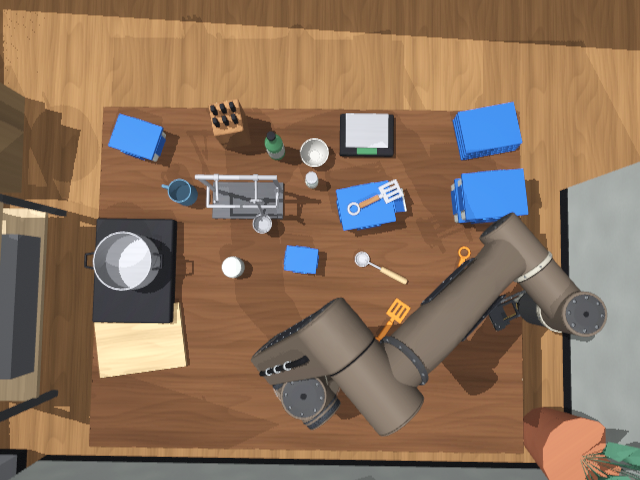

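View pics/side.png

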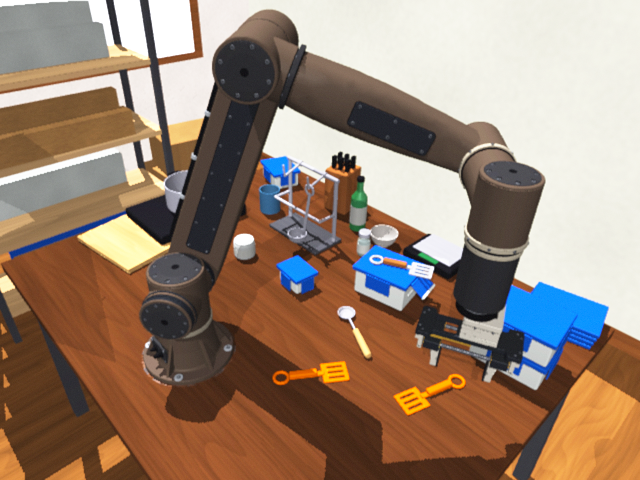

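Candidates for the turner (top view): (354,208) with a brown handle, lying on the blue box lid; orange look-alikes at (397,315) and (463,255). I choose the one on the lid. The ladle is on the right (-y) hook, so the free hook is the left one, near (211,199). Next I'll compute coarse positions and crop the choice.

```bash
python3 - <<'E'
from h import *
np.set_printoptions(precision=4,suppress=True)
t=snap('top');s=snap('side');w=snap('wrist')
print('mount',np.array(w['mount']),w['fx'])
print('eye z.103',onz(t,(351,206),.103),onz(s,(377,257),.103))
print('tip',onz(t,(398,188),.101),onz(s,(430,272),.101))
print('hinge',tri([(t,(395,203)),(s,(418,277))]))
print('hooktip',tri([(t,(211,199)),(s,(281,163))]),onz(t,(211,199),.269),onz(s,(281,163),.269))
print('seat',onz(t,(218,199),.225),onz(s,(282,176),.225))
print('stand',onz(t,(248,214),0),'box',onz(t,(369,207),.099))
for n in('stand','box'):
    m=[e for e in nets.masks_of(t,n)];print(n,[(e['uv'],e['confidence'],int(e['region'].sum())) for e in m])
a=t['frame'][165:245,160:430];b=s['frame'][140:310,230:450]
a=cv2.resize(a,None,fx=2.8,fy=2.8,interpolation=2);b=cv2.resize(b,(440,340),interpolation=2)
o=np.zeros((580,760,3),np.uint8);o[:a.shape[0],:a.shape[1]]=a;o[230:570,:440]=b
cv2.imwrite('pics/crop.png',o[:,:,::-1])
E
```

```text
mount [[-0.001  -0.9548 -0.2974  0.0816]
 [ 1.     -0.0011  0.0002  0.0004]
 [-0.0006 -0.2974  0.9548  0.0197]
 [ 0.      0.      0.      1.    ]] 404.17281412020924
eye z.103 [ 0.5844 -0.1422  0.103 ] [ 0.5859 -0.1429  0.103 ]
tip [ 0.6473 -0.2988  0.101 ] [ 0.6481 -0.2963  0.101 ]
hinge (array([ 0.5967, -0.2892,  0.1049]), [0.0009, 0.0009])
hooktip (array([0.5738, 0.29  , 0.2682]), [0.0036, 0.0036]) [0.5764 0.2874 0.269 ] [0.5702 0.2912 0.269 ]
seat [0.5835 0.276  0.225 ] [0.5659 0.2821 0.225 ]
stand [0.5659 0.2168 0.    ] box [ 0.5824 -0.2026  0.099 ]
stand [([243.4, 197.4], 0.92, 2571)]
box [([361.6, 206.4], 0.87, 2197)]
```

View pics/crop.png

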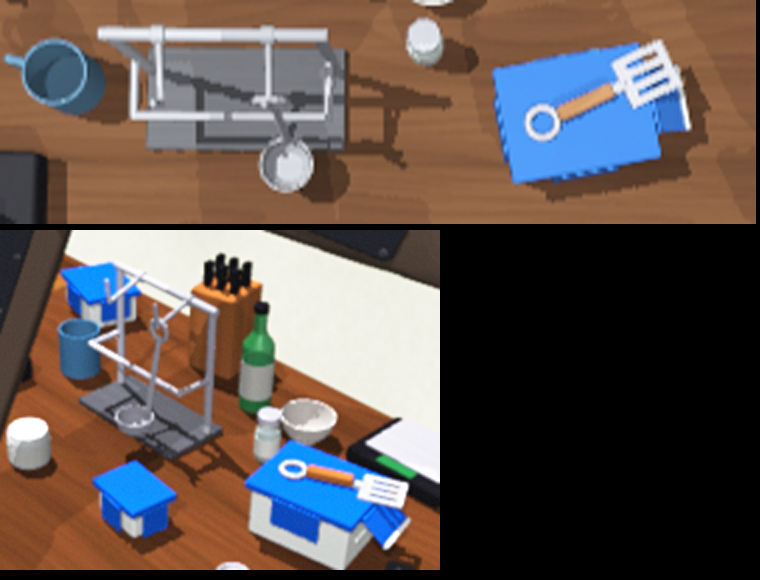

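The crop confirms it: the brown-handled turner is on the lid, eye at the left, blade over the open clip at the right. The left hook is empty.

```bash
cat > p.py <<'E'
import sys
from h import *
# usage: p.py x y z yaw -> tool-axes shift units & spin units from the present pose
o=telemetry.get_obs();Rm=R.from_euler('xyz',o['orientation'],degrees=True)
a=[float(v) for v in sys.argv[1:]]
print('now',np.round(o['tool_pos'],4),np.round(o['orientation'],2),'j',np.round(o['joint_pos'],1),'t',round(o['clock'],2),'op',round(o['opening'],4),'F',np.round(o['force'],1))
if a:
    d=Rm.inv().apply(np.array(a[:3])-o['tool_pos'])/0.2
    tx=Rm.as_matrix()[:,0];yaw=np.degrees(np.arctan2(tx[1],tx[0]))
    dy=(a[3]-yaw+180)%360-180  # yaw of the tool x axis; tool z is down so spin=-dyaw
    print('shift units',np.round(d,3),'toolx yaw',round(yaw,2),'spin units',round(-dy/90,3),'min rows',np.ceil(max(np.linalg.norm(d)/.2,abs(dy)/7)))
E
python3 p.py 0.611 -0.207 0.405 -68; python3 p.py 0.611 -0.207 0.405 112
```

```text
now [ 0.2763 -0.6158  0.4047] [-180.      0.   -155.83] j [-49.3  20.5   0.7  -0.  -70.1 -16.5] t 2.15 op 0.0877 F [ 0.1  0.5 -0.7]
shift units [-2.363e+00  1.180e+00 -2.000e-03] toolx yaw -155.83 spin units -0.976 min rows 14.0
now [ 0.2763 -0.6158  0.4047] [-180.      0.   -155.83] j [-49.3  20.5   0.7  -0.  -70.1 -16.5] t 2.15 op 0.0877 F [ 0.1  0.5 -0.7]
shift units [-2.363e+00  1.180e+00 -2.000e-03] toolx yaw -155.83 spin units 1.024 min rows 14.0
```

```bash
python3 -m creep '[[[-0.18,0.09,0,0,1],[-0.18,0.09,0,0,1],[-0.18,0.09,0,0,1],[-0.18,0.09,0,0,1],[-0.18,0.09,0,0,1],[-0.18,0.09,0,0,1],[-0.18,0.09,0,0,1],[-0.18,0.09,0,0,1]]]'
python3 -m creep '[[[-0.18,0.09,0,0,1],[-0.18,0.09,0,0,1],[-0.18,0.09,0,0,1],[-0.18,0.09,0,0,1],[-0.18,0.09,0,0,1],[0,0,0,-0.075,1],[0,0,0,-0.075,1],[0,0,0,-0.075,1]]]'
python3 -m creep '[[[0,0,0,-0.075,1],[0,0,0,-0.075,1],[0,0,0,-0.075,1],[0,0,0,-0.075,1],[0,0,0,-0.075,1],[0,0,0,-0.075,1],[0,0,0,-0.075,1],[0,0,0,-0.075,1]]]'
python3 -m creep '[[[0,0,0,-0.075,1],[0,0,0,-0.075,1],[0,0,0,0,1],[0,0,0,0,1]]]'
cat > look.py <<'E'
from h import *
np.set_printoptions(precision=4,suppress=True)
w=snap('wrist')
for q,z in(('turner_eye',.103),('turner_tip',.101),('clip_hinge',.09),('clip_edge',.08)):
    for r in nets.landmark_of(w,q)[:2]: print(q,[int(v) for v in r['uv']],round(r['confidence'],2),onz(w,r['uv'],z))
for r in nets.masks_of(w,'turner')[:1]:
    print('turner',int(r['region'].sum()),r['uv'])
f=w['frame'];hsv=cv2.cvtColor(f,cv2.COLOR_RGB2HSV)
save(w,'w1.png')
E
python3 look.py; python3 p.py
```

```text
clock: 2.82
tool_pos: [0.481, -0.3648, 0.405]
orientation: [-180.0, 0.0, -155.8]
force: [1.1, 0.0, -0.3]
opening: 0.0878
gripper_force: 0.0
clock: 3.48
tool_pos: [0.6081, -0.2096, 0.4044]
orientation: [180.0, -0.0, -135.1]
force: [-0.1, 0.5, 0.2]
opening: 0.0876
gripper_force: 0.0
clock: 4.15
tool_pos: [0.6075, -0.2107, 0.4047]
orientation: [-180.0, -0.0, -81.2]
force: [0.7, 0.7, 0.2]
opening: 0.0873
gripper_force: 0.0
clock: 4.48
tool_pos: [0.6075, -0.2107, 0.4047]
orientation: [180.0, 0.0, -68.3]
force: [-0.2, 0.6, 0.3]
opening: 0.0873
gripper_force: 0.0
turner_eye [325, 307] 0.65 [ 0.578  -0.1515  0.103 ]
turner_tip [312, 73] 0.9 [ 0.6487 -0.3049  0.101 ]
clip_hinge [359, 130] 0.84 [ 0.6046 -0.283   0.09  ]
clip_edge [363, 70] 0.84 [ 0.6169 -0.3214  0.08  ]
turner 11121 [324.5, 158.3]
now [ 0.6075 -0.2107  0.4047] [-180.      0.    -68.16] j [ -1.8  17.6  -3.6  -0.  -68.8  23.6] t 4.78 op 0.0877 F [ 0.3 -0.3  0.6]
```

View pics/w1.png

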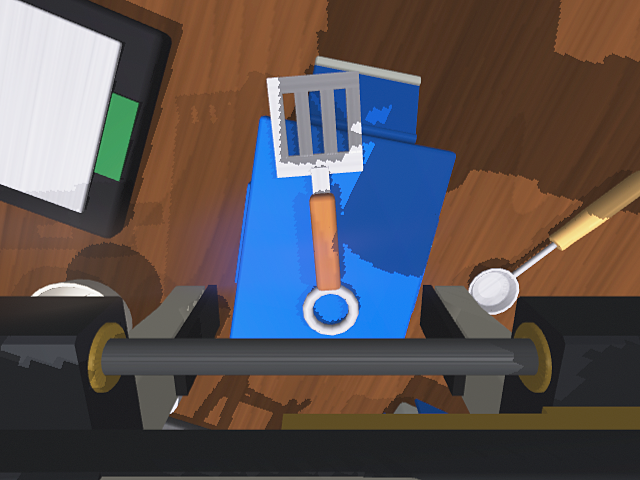

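The wrist view shows the turner with its eye at (330,311), handle ends at (331,289) and (322,194), and blade edge middle at (313,76). The clip sticks out from the lid at (365,70).

```bash
python3 - <<'E'
from h import *
w=snap('wrist')
e=onz(w,(330,311),.103);t=onz(w,(313,76),.101);a=onz(w,(329,289),.115);b=onz(w,(321.5,194),.115)
print(e,t,a,b,np.linalg.norm(t-e))
d=t-e;print('heading',np.degrees(np.arctan2(d[1],d[0])));d2=b-a;print(np.degrees(np.arctan2(d2[1],d2[0])),np.linalg.norm(d2))
d[2]=0;u=d/np.linalg.norm(d);print('g70',e+u*.07,'mid handle',(a+b)/2)
# clip corners: hinge and edge
for n,uv,z in(('edgeL',(317,58),.09),('edgeR',(420,80),.09),('hingeR',(416,140),.09),('lidR',(455,152),.099),('lidL',(262,117),.099)):print(n,onz(w,uv,z))
E
python3 p.py 0.611 -0.207 0.281 -68
```

```text
[ 0.57340175 -0.14983458  0.103     ] [ 0.64814648 -0.30339982  0.101     ] [ 0.58353918 -0.17189805  0.115     ] [ 0.61485904 -0.23522249  0.115     ] 0.17080122005376758
heading -64.04644561684808
-63.68330038452212 0.07064642704751552
g70 [ 0.60403671 -0.21277502  0.103     ] mid handle [ 0.59919911 -0.20356027  0.115     ]
edgeL [ 0.65023084 -0.31558454  0.09      ]
edgeR [ 0.57982212 -0.32881906  0.09      ]
hingeR [ 0.56487868 -0.29174497  0.09      ]
lidR [ 0.53827766 -0.29428461  0.099     ]
lidL [ 0.67086356 -0.26650698  0.099     ]
now [ 0.6075 -0.2107  0.4047] [-180.     -0.    -68.14] j [ -1.8  17.6  -3.6  -0.  -68.8  23.6] t 4.83 op 0.0873 F [ 0.7 -0.1  0.1]
shift units [-0.011 -0.023  0.618] toolx yaw -68.14 spin units -0.002 min rows 4.0
```

```bash
python3 -m creep '[[[0,0,0,-0.046,1],[0,0,0,0,1],[0,0,0.15,0,1],[0,0,0.15,0,1],[0,0,0.15,0,1]]]'; python3 p.py 0.604 -0.2128 0.280 -64
```

```text
clock: 5.25
tool_pos: [0.6075, -0.2107, 0.3143]
orientation: [-179.9, -0.0, -64.1]
force: [0.1, -0.1, -0.4]
opening: 0.088
gripper_force: 0.0
now [ 0.6075 -0.2107  0.3143] [-1.799e+02 -5.000e-02 -6.409e+01] j [ -1.8  21.4 -10.4  -0.  -58.   27.7] t 5.25 op 0.088 F [ 0.1 -0.1 -0.4]
shift units [0.002 0.02  0.172] toolx yaw -64.09 spin units -0.001 min rows 1.0
```

```bash
python3 -m creep '[[[0,0.02,0.08,0,1],[0,0,0.06,0,1],[0,0,0.03,0,1],[0,0,0,0,1],[0,0,0,0,0],[0,0,0,0,0],[0,0,0,0,0],[0,0,0,0,0]]]'; python3 -m creep '[[[0,0,0,0,0],[0,0,0,0,0],[0,0,0,0,0],[0,0,0,0,0]]]'
```

```text
clock: 5.92
tool_pos: [0.6042, -0.2125, 0.2818]
orientation: [-179.9, -0.1, -63.9]
force: [0.6, 0.6, -0.8]
opening: 0.0664
gripper_force: 0.0
clock: 6.25
tool_pos: [0.6039, -0.2125, 0.2807]
orientation: [-180.0, -0.0, -63.9]
force: [-0.4, 0.6, -0.3]
opening: 0.0399
gripper_force: 0.0
```

```bash
python3 -m creep '[[[0,0,0,0,0],[0,0,0,0,0],[0,0,0,0,0],[0,0,0,0,0],[0,0,0,0,0],[0,0,0,0,0]]]';python3 -m creep '[[[0,0,-0.02,0,0],[0,0,-0.04,0,0],[0,0,-0.08,0,0],[0,0,-0.15,0,0],[0,0,-0.18,0,0],[0,0,-0.18,0,0],[0,0,-0.1,0,0],[0,0,0,0,0]]]'; python3 p.py 0.5 0.29 0.43 180
```

```text
clock: 6.75
tool_pos: [0.6039, -0.2125, 0.2806]
orientation: [-180.0, -0.0, -63.9]
force: [-1.1, 0.1, -0.8]
opening: 0.0181
gripper_force: 30.0
clock: 7.42
tool_pos: [0.6045, -0.2129, 0.4378]
orientation: [-179.6, -0.4, -63.9]
force: [1.3, 0.0, -0.4]
opening: 0.0178
gripper_force: 30.0
now [ 0.6045 -0.2129  0.4378] [-179.56   -0.36  -63.91] j [ -2.   16.1  -1.3   0.1 -72.   28. ] t 7.42 op 0.0178 F [ 1.3  0.  -0.4]
shift units [-2.488 -0.636  0.028] toolx yaw -63.91 spin units 1.29 min rows 17.0
```

```bash
python3 -m creep '[[[0,0,-0.15,0,0],[0,0,-0.15,0,0],[0,0,-0.02,0,0],[0,0,0,0,0]]]'; python3 p.py 0.45 0.317 0.50 -64
```

```text
clock: 7.75
tool_pos: [0.6039, -0.2126, 0.4976]
orientation: [-179.8, -0.2, -63.9]
force: [-0.4, -0.6, -2.0]
opening: 0.0178
gripper_force: 30.0
now [ 0.6039 -0.2126  0.4976] [-1.7977e+02 -1.5000e-01 -6.3940e+01] j [ -2.   14.8   4.5   0.  -79.4  28. ] t 7.75 op 0.0178 F [-0.4 -0.6 -2. ]
shift units [-2.717 -0.472 -0.017] toolx yaw -63.94 spin units 0.001 min rows 14.0
```

```bash
python3 -m creep '[[[-0.09,-0.015,0,0,0],[-0.18,-0.031,0,0,0],[-0.18,-0.031,0,0,0],[-0.18,-0.031,0,0,0],[-0.18,-0.031,0,0,0],[-0.18,-0.031,0,0,0],[-0.18,-0.031,0,0,0],[-0.18,-0.031,0,0,0]]]';python3 -m creep '[[[-0.18,-0.031,0,0,0],[-0.18,-0.031,0,0,0],[-0.18,-0.031,0,0,0],[-0.18,-0.031,0,0,0],[-0.18,-0.031,0,0,0],[-0.18,-0.031,0,0,0],[-0.18,-0.031,0,0,0],[-0.18,-0.031,0,0,0]]]';python3 -m creep '[[[-0.05,-0.01,0,0,0],[0,0,0,0,0],[0,0,0,0,0],[0,0,0,0,0]]]'
python3 - <<'E'
from h import *
w=snap('wrist');save(w,'w2.png')
for q,z in(('hook_tip',.269),('hook_seat',.225),('turner_tip',.32)):
    for r in nets.landmark_of(w,q)[:3]: print(q,[int(v) for v in r['uv']],round(r['confidence'],2),onz(w,r['uv'],z))
print('pred tip px',proj(w,[.574,.289,.269]))
E
python3 p.py
```

```text
clock: 8.42
tool_pos: [0.5257, 0.0518, 0.4934]
orientation: [179.9, 0.0, -64.0]
force: [0.6, 0.1, -1.2]
opening: 0.0173
gripper_force: 30.0
clock: 9.08
tool_pos: [0.4438, 0.3323, 0.4935]
orientation: [179.9, -0.0, -63.9]
force: [0.5, 0.2, -0.2]
opening: 0.0178
gripper_force: 30.0
clock: 9.42
tool_pos: [0.4424, 0.3402, 0.494]
orientation: [179.9, -0.0, -64.0]
force: [0.0, -0.1, -2.5]
opening: 0.0179
gripper_force: 30.0
hook_tip [135, 37] 0.59 [0.56699827 0.2764078  0.269     ]
hook_seat [159, 45] 0.83 [0.57274889 0.27604943 0.225     ]
hook_seat [322, 427] 0.68 [0.37384835 0.47341119 0.225     ]
turner_tip [317, 42] 0.73 [0.48709357 0.24780167 0.32      ]
pred tip px [np.float64(112.10699713283398), np.float64(57.309819637892986)]
now [0.4428 0.3398 0.4948] [-1.7999e+02  1.0000e-02 -6.4020e+01] j [ 57.6   6.8  -5.8  -0.  -77.4 -31.6] t 9.62 op 0.0177 F [-0.2  0.3 -1.8]
```

View pics/w2.png

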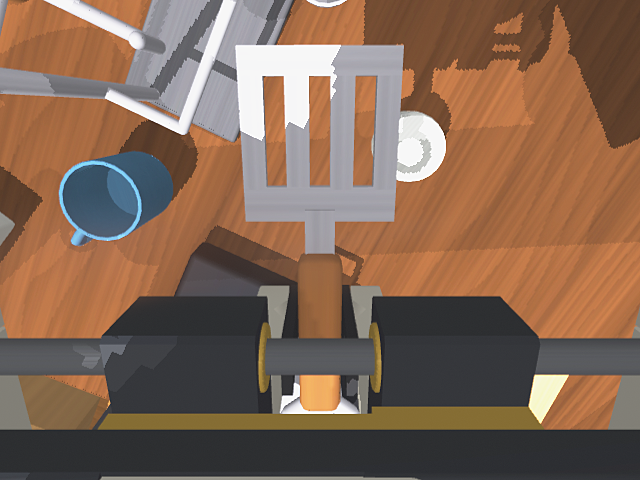

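The hook's upturned end is at about (137,41), with its seat near (158,46). Moving along to see it more centrally and triangulate it.

```bash
cat > hk.py <<'E'
from h import *
import pickle,sys
w=snap('wrist')
L=[]
for q,z in(('hook_tip',.269),('hook_seat',.225)):
    for r in nets.landmark_of(w,q)[:2]: print(q,[int(v) for v in r['uv']],round(r['confidence'],2),onz(w,r['uv'],z))
print('pred tip px',proj(w,[.567,.276,.269]),'seat',proj(w,[.573,.276,.225]))
u,v=[int(x) for x in proj(w,[.57,.276,.25])]
f=cv2.copyMakeBorder(w['frame'],120,120,120,120,cv2.BORDER_CONSTANT)
c=f[v+20:v+220,u+20:u+220];print('crop origin (u,v)',u-100,v-100,'scale 3')
cv2.imwrite('pics/'+sys.argv[1],cv2.resize(c,None,fx=3,fy=3,interpolation=cv2.INTER_CUBIC)[:,:,::-1])
for n in('top','side'):
    s=snap(n)
    for q,z in(('hook_tip',.269),('hook_seat',.225)):
        for r in nets.landmark_of(s,q)[:2]: print(n,q,[int(v) for v in r['uv']],round(r['confidence'],2),onz(s,r['uv'],z))
    print(n,'proj .567,.276',proj(s,[.567,.276,.269]))
E
python3 -m creep '[[[0.15,0,0,0,0],[0.15,0,0,0,0],[0,0,0,0,0],[0,0,0,0,0]]]'; python3 hk.py w3.png
```

```text
clock: 9.95
tool_pos: [0.4694, 0.2851, 0.495]
orientation: [-180.0, 0.0, -64.1]
force: [-0.1, -0.4, -1.6]
opening: 0.0179
gripper_force: 30.0
hook_tip [149, 169] 0.64 [0.56899087 0.27677905 0.269     ]
hook_seat [171, 153] 0.62 [0.57373366 0.27520082 0.225     ]
pred tip px [np.float64(153.42743495919927), np.float64(170.0272728216396)] seat [np.float64(172.2965109102766), np.float64(155.32527620609855)]
crop origin (u,v) 61 62 scale 3
top hook_tip [213, 197] 0.57 [0.58257813 0.27889647 0.269     ]
top hook_seat [299, 260] 0.48 [0.3973828  0.02051831 0.225     ]
top proj .567,.276 [np.float64(214.72118946596441), np.float64(202.161499823172)]
side hook_tip [280, 165] 0.66 [0.55734421 0.2785484  0.269     ]
side hook_seat [283, 173] 0.46 [0.58015779 0.29096962 0.225     ]
side proj .567,.276 [np.float64(283.1917097976693), np.float64(164.73615001742746)]
```

View pics/w3.png

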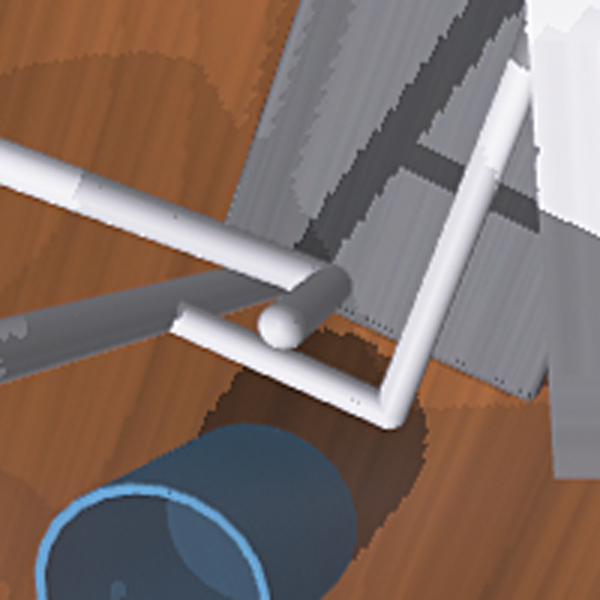

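```bash
python3 - <<'E'
from h import *
w=snap('wrist')
a=onz(w,(192.7,198.7),.12);b=onz(w,(232.7,85.3),.12);d=b-a;print('bar',a,b,'stand x yaw',np.degrees(np.arctan2(d[1],d[0]))+90)
print('tip',onz(w,(154.3,171),.269))
p=np.degrees(np.arctan2(d[1],d[0]))+90
for ps in (p,0):
    x=np.array([np.cos(np.radians(ps)),np.sin(np.radians(ps)),0]);print(ps,'TCP',np.array([.567,.276,0])+.002*x-.07*x)
    s0=np.array([.567,.276,.225])+.006*x;print('rail px',proj(w,s0+.072*x+[0,0,.025]),'seat',proj(w,s0))
E
python3 p.py 0.499 0.276 0.495 180
```

```text
bar [0.57130976 0.33328794 0.12      ] [0.57550331 0.22935223 0.12      ] stand x yaw 2.3104893603088357
tip [0.56539727 0.2786108  0.269     ]
2.3104893603088357 TCP [0.49905528 0.2732586  0.        ]
rail px [np.float64(24.4377613876012), np.float64(100.33152585510135)] seat [np.float64(171.8532019431406), np.float64(151.3899744488802)]
0 TCP [0.499 0.276 0.   ]
rail px [np.float64(25.77567900392188), np.float64(94.6086271239719)] seat [np.float64(171.98140317646642), np.float64(151.02304804497822)]
now [0.4686 0.2873 0.4946] [179.99  -0.   -63.91] j [ 51.9   6.   -6.8  -0.  -77.2 -25.8] t 10.45 op 0.0178 F [ 0.   0.7 -0.8]
shift units [ 0.118 -0.111 -0.002] toolx yaw -63.91 spin units 1.29 min rows 17.0
```

```bash
python3 -m creep '[[[0.06,-0.055,0,0.07,0],[0.06,-0.055,0,0.07,0],[0,0,0,0.07,0],[0,0,0,0.07,0],[0,0,0,0.07,0],[0,0,0,0.07,0],[0,0,0,0.07,0],[0,0,0,0.07,0]]]';python3 -m creep '[[[0,0,0,0.07,0],[0,0,0,0.07,0],[0,0,0,0.07,0],[0,0,0,0.07,0],[0,0,0,0.07,0],[0,0,0,0.07,0],[0,0,0,0.07,0],[0,0,0,0.07,0]]]';python3 -m creep '[[[0,0,0,0.07,0],[0,0,0,0.07,0],[0,0,0,0,0],[0,0,0,0,0]]]'; python3 p.py .499 .2745 .495 -178
```

```text
clock: 11.12
tool_pos: [0.4983, 0.2736, 0.4946]
orientation: [180.0, -0.0, -114.6]
force: [-0.1, -0.1, -1.7]
opening: 0.0179
gripper_force: 30.0
clock: 11.78
tool_pos: [0.4983, 0.2736, 0.4946]
orientation: [-180.0, -0.0, -165.0]
force: [-0.8, -0.5, -1.3]
opening: 0.0179
gripper_force: 30.0
clock: 12.12
tool_pos: [0.4983, 0.2736, 0.4946]
orientation: [-180.0, -0.0, -177.1]
force: [-0.3, -0.1, -1.1]
opening: 0.0177
gripper_force: 30.0
now [0.4983 0.2736 0.4946] [-1.8000e+02 -1.0000e-02 -1.7713e+02] j [  48.5    7.9   -4.6   -0.   -77.5 -135.6] t 12.12 op 0.0177 F [-0.3 -0.1 -1.1]
shift units [-0.004  0.005 -0.002] toolx yaw -177.13 spin units 0.01 min rows 1.0
```

```bash
python3 -m creep '[[[0,0.005,0.05,0.01,0],[0,0,0.1,0,0],[0,0,0.05,0,0],[0,0,0,0,0],[0,0,0,0,0]]]'; python3 - <<'E'
from h import *
s=snap('side');t=snap('top')
a=cv2.resize(s['frame'][125:225,230:350],(600,500),interpolation=2)
b=cv2.resize(t['frame'][170:230,180:240],(200,200),interpolation=2)
o=np.zeros((500,800,3),np.uint8);o[:,:600]=a;o[:200,600:]=b
cv2.imwrite('pics/s4.png',o[:,:,::-1])
for n,p in(('tip',[.567,.277,.269]),('eye',[.5685,.276,.277])):print(n,proj(s,p),proj(t,p))
for q in('turner_eye','turner_tip'):
  for c in(s,t):print(q,[(np.round(r['uv']),round(r['confidence'],2)) for r in nets.landmark_of(c,q)])
E
```

```text
clock: 12.53
tool_pos: [0.4983, 0.2744, 0.454]
orientation: [-179.9, -0.1, -178.2]
force: [0.3, 0.2, -0.0]
opening: 0.0177
gripper_force: 30.0
tip [np.float64(282.99941100728023), np.float64(164.6389081272066)] [np.float64(214.38843518154303), np.float64(202.15726690664934)]
eye [np.float64(283.49614752745987), np.float64(162.43295490539646)] [np.float64(214.1472014072018), np.float64(201.26283486711742)]
turner_eye [(array([282., 165.]), 0.73), (array([386., 243.]), 0.65), (array([453., 380.]), 0.61), (array([305., 247.]), 0.27)]
turner_eye [(array([464., 254.]), 0.86), (array([374., 344.]), 0.84), (array([214., 201.]), 0.67)]
turner_tip [(array([343., 369.]), 0.89), (array([244., 178.]), 0.88), (array([404., 404.]), 0.6)]
turner_tip [(array([452., 296.]), 0.77), (array([212., 259.]), 0.69), (array([404., 306.]), 0.65)]
```

View pics/s4.png

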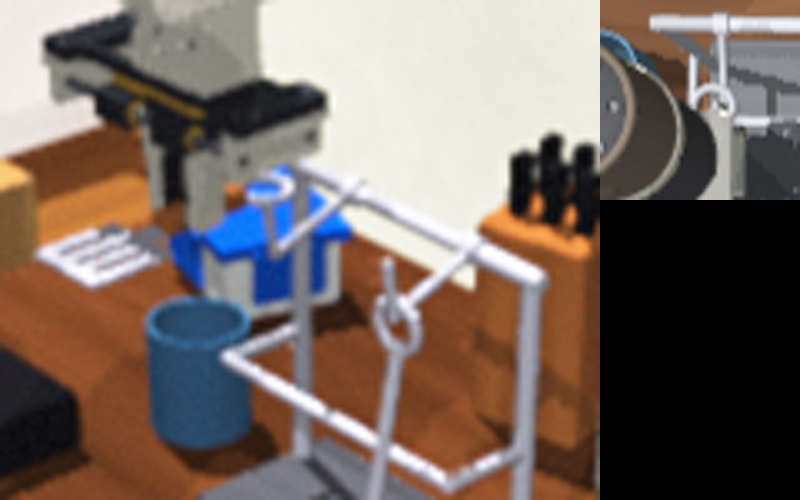

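The side crop shows the eye ring at (270,187) directly above the hook's upturned end (268,205). It's aligned, so I'll lower it.

```bash
python3 -m creep '[[[0,0,0.04,0,0],[0,0,0.04,0,0],[0,0,0,0,0]]]'; python3 -m creep '[[[0,0,0.04,0,0],[0,0,0.04,0,0],[0,0,0.02,0,0],[0,0,0,0,0],[0,0,0,0,0]]]'
```

```text
clock: 13.08
tool_pos: [0.4978, 0.2741, 0.4364]
orientation: [-179.9, -0.1, -178.3]
force: [-1.0, -0.6, -1.8]
opening: 0.0175
gripper_force: 30.0
clock: 13.5
tool_pos: [0.4983, 0.2744, 0.4183]
orientation: [-180.0, -0.0, -178.2]
force: [-1.4, 0.1, -1.4]
opening: 0.0178
gripper_force: 30.0
```

```bash
python3 -m creep '[[[0,0,0,0,1],[0,0,0,0,1],[0,0,0,0,1],[0,0,0,0,1],[0,0,0,0,1],[0,0,0,0,1],[0,0,0,0,1],[0,0,0,0,1]]]'; python3 -m creep '[[[0,0,0,0,1],[0,0,0,0,1],[0,0,0,0,1],[0,0,0,0,1]]]'; python3 - <<'E'
from h import *
s=snap('side')
cv2.imwrite('pics/s5.png',cv2.resize(s['frame'][125:265,210:370],(640,560),interpolation=2)[:,:,::-1])
E
```

```text
clock: 14.17
tool_pos: [0.4983, 0.2744, 0.4187]
orientation: [180.0, 0.0, -178.2]
force: [-0.4, -0.3, 0.3]
opening: 0.0658
gripper_force: 0.0
clock: 14.5
tool_pos: [0.4983, 0.2744, 0.4186]
orientation: [-180.0, -0.0, -178.2]
force: [-0.2, 0.1, -0.1]
opening: 0.0863
gripper_force: 0.0
```

View pics/s5.png

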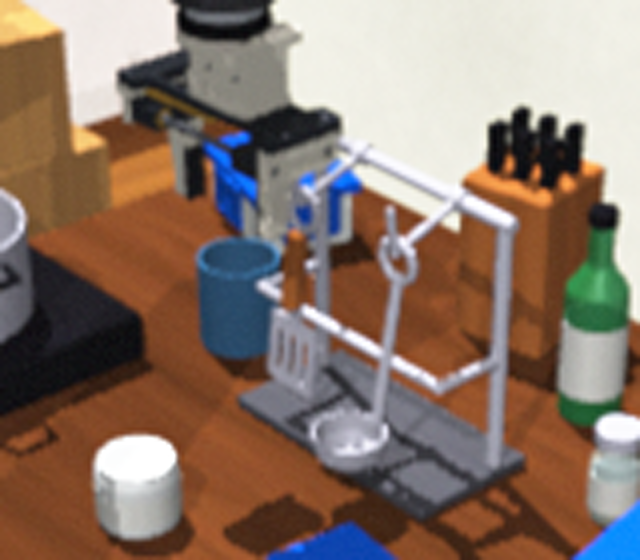

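The turner hangs by its eye on the left hook: handle at (294,265), blade at (295,350) in the crop. Now I'll rise and go back to the clip.

```bash
python3 -m creep '[[[0,0,-0.05,0,1],[0,0,-0.12,0,1],[0,0,-0.15,0,1],[0,0,-0.1,0,0],[0,0,0,-0.07,0],[0,0,0,-0.07,0],[0,0,0,-0.07,0],[0,0,0,-0.07,0]]]';python3 -m creep '[[[0,0,0,-0.07,0],[0,0,0,-0.07,0],[0,0,0,-0.07,0],[0,0,0,-0.07,0],[0,0,0,-0.07,0],[0,0,0,-0.07,0],[0,0,0,-0.07,0],[0,0,0,-0.07,0]]]';python3 -m creep '[[[0,0,0,-0.07,0],[0,0,0,-0.07,0],[0,0,0,-0.07,0],[0,0,0,-0.07,0],[0,0,0,0,0],[0,0,0,0,0]]]'; python3 p.py .6145 -.30 .43 -78.2
```

```text
clock: 15.22
tool_pos: [0.4983, 0.2743, 0.5037]
orientation: [180.0, 0.1, -152.7]
force: [-0.0, 0.1, -0.0]
opening: 0.0597
gripper_force: 0.0
clock: 15.88
tool_pos: [0.4983, 0.2743, 0.5036]
orientation: [-180.0, 0.0, -102.3]
force: [0.2, 0.1, 0.4]
opening: 0.0066
gripper_force: 0.0
clock: 16.38
tool_pos: [0.4983, 0.2743, 0.5033]
orientation: [-180.0, 0.0, -77.6]
force: [-0.5, 0.0, -0.3]
opening: 0.0004
gripper_force: 0.0
now [0.4983 0.2743 0.5033] [-1.7997e+02  1.0000e-02 -7.7640e+01] j [ 48.5   7.7  -3.7   0.  -78.6 -36.2] t 16.38 op 0.0004 F [-0.5  0.  -0.3]
shift units [2.93  0.047 0.366] toolx yaw -77.64 spin units 0.006 min rows 15.0
```

```bash
python3 -m creep '[[[0.1,0,0,0.006,0],[0.18,0.003,0,0,0],[0.18,0.003,0,0,0],[0.18,0.003,0,0,0],[0.18,0.003,0,0,0],[0.18,0.003,0,0,0],[0.18,0.003,0,0,0],[0.18,0.003,0,0,0]]]';python3 -m creep '[[[0.18,0.003,0,0,0],[0.18,0.003,0,0,0],[0.18,0.003,0,0,0],[0.18,0.003,0,0,0],[0.18,0.003,0.04,0,0],[0.18,0.003,0.06,0,0],[0.17,0.003,0.07,0,0],[0.15,0.003,0.08,0,0]]]';python3 -m creep '[[[0.15,0,0.06,0,0],[0.03,0,0.04,0,0],[0,0,0,0,0],[0,0,0,0,0]]]';python3 - <<'E'
from h import *
w=snap('wrist');save(w,'w6.png')
for q,z in(('clip_hinge',.09),('clip_edge',.08)):
    for r in nets.landmark_of(w,q)[:2]: print(q,[int(v) for v in r['uv']],round(r['confidence'],2),onz(w,r['uv'],z))
print(proj(w,[.6053,-.2838,.09]))
s=snap('side')
for r in nets.landmark_of(s,'clip_edge')[:3]: print('side edge',r['uv'],r['confidence'])
E
python3 p.py .6145 -.3279 .308 -78.2
```

```text
clock: 17.05
tool_pos: [0.5509, 0.0058, 0.5033]
orientation: [-180.0, 0.0, -78.2]
force: [0.3, 0.5, 0.3]
opening: 0.0006
gripper_force: 0.0
clock: 17.72
tool_pos: [0.6048, -0.2696, 0.4529]
orientation: [-179.9, -0.0, -78.3]
force: [0.7, 1.6, 0.1]
opening: 0.0003
gripper_force: 0.0
clock: 18.05
tool_pos: [0.6121, -0.3026, 0.4322]
orientation: [179.9, 0.0, -78.2]
force: [0.4, 0.6, 0.1]
opening: 0.0005
gripper_force: 0.0
clip_hinge [323, 232] 0.63 [ 0.60421587 -0.28645646  0.09      ]
clip_edge [321, 176] 0.66 [ 0.61452293 -0.32971693  0.08      ]
[np.float64(321.0731004459559), np.float64(234.7245689161301)]
side edge [425.8, 290.3] 0.92
now [ 0.6122 -0.3014  0.4342] [-1.7989e+02 -5.0000e-02 -7.7930e+01] j [ -9.9  20.3   4.2   0.  -73.7  22. ] t 18.3 op 0.0003 F [ 0.3 -0.2  0.4]
shift units [0.132 0.018 0.631] toolx yaw -77.93 spin units 0.003 min rows 4.0
```

View pics/w6.png

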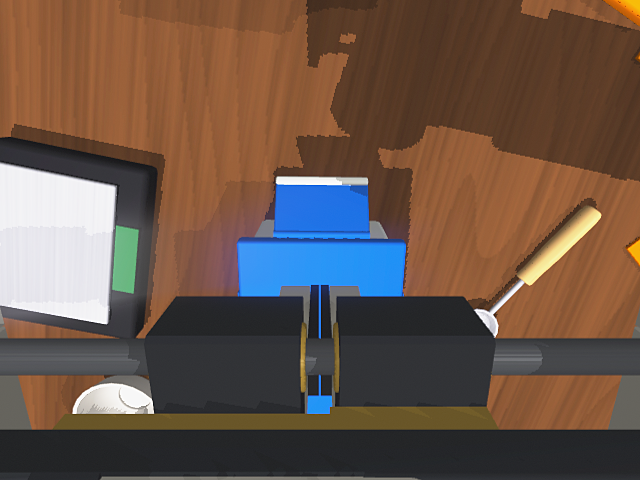

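The wrist view shows the clip clear of the lid and square to the tool. Its free edge is at row 180 (columns 275–368) and its hinge at row 234. Descending on it with the fingers shut.

```bash
python3 -m creep '[[[0.07,0.01,0.1,0,0],[0.062,0.008,0.15,0,0],[0,0,0.15,0,0],[0,0,0.15,0,0],[0,0,0.08,0,0],[0,0,0,0,0]]]'; python3 -m creep '[[[0,0,0.06,0,0],[0,0,0.06,0,0],[0,0,0,0,0]]]';python3 -m creep '[[[0,0,0.06,0,0],[0,0,0.06,0,0],[0,0,0,0,0]]]'; python3 p.py .6145 -.3279 .228 -78.2
```

```text
clock: 18.8
tool_pos: [0.613, -0.3279, 0.3027]
orientation: [179.7, 0.2, -78.0]
force: [-1.2, 0.5, -0.3]
opening: 0.0003
gripper_force: 0.0
clock: 19.05
tool_pos: [0.6138, -0.3286, 0.2813]
orientation: [179.9, 0.1, -78.0]
force: [-1.0, -0.0, -1.2]
opening: 0.0002
gripper_force: 0.0
clock: 19.3
tool_pos: [0.6133, -0.3288, 0.2559]
orientation: [179.8, 0.1, -78.0]
force: [-0.1, 0.0, -0.4]
opening: 0.0005
gripper_force: 0.0
now [ 0.6133 -0.3288  0.2559] [ 1.7985e+02  1.2000e-01 -7.8010e+01] j [-12.2  29.   -6.4  -0.1 -54.7  24.2] t 19.3 op 0.0005 F [-0.1  0.  -0.4]
shift units [-0.003 -0.007  0.14 ] toolx yaw -78.01 spin units 0.002 min rows 1.0
```

```bash
python3 -m creep '[[[0,0,0.07,0,0],[0,0,0.07,0,0],[0,0,0,0,0]]]';python3 -m creep '[[[-0.05,0,0,0,0],[-0.04,0,0,0,0],[0,0,0,0,0]]]';python3 -m creep '[[[-0.03,0,0,0,0],[-0.02,0,0,0,0],[0,0,0,0,0]]]'; python3 p.py
```

```text
clock: 19.55
tool_pos: [0.6134, -0.3289, 0.2281]
orientation: [179.8, 0.1, -78.0]
force: [-0.7, -0.7, -0.4]
opening: 0.0003
gripper_force: 0.0
clock: 19.8
tool_pos: [0.6103, -0.3104, 0.2315]
orientation: [-180.0, -0.0, -77.9]
force: [-0.5, -0.4, 0.3]
opening: 0.0005
gripper_force: 0.0
clock: 20.05
tool_pos: [0.6083, -0.301, 0.2312]
orientation: [-180.0, -0.0, -78.0]
force: [0.7, -1.1, -0.4]
opening: 0.0008
gripper_force: 0.0
now [ 0.6083 -0.301   0.2312] [-1.7996e+02 -1.0000e-02 -7.7960e+01] j [ -9.9  29.  -10.2  -0.  -50.7  22. ] t 20.05 op 0.0008 F [ 0.7 -1.1 -0.4]
```

```bash
python3 -m creep '[[[-0.015,0,0,0,0],[0,0,0,0,0]]]'; python3 -m creep '[[[-0.01,0,0,0,0],[0,0,0,0,0]]]';python3 -m creep '[[[-0.01,0,0,0,0],[0,0,0,0,0]]]'
```

```text
clock: 20.22
tool_pos: [0.6077, -0.2985, 0.2309]
orientation: [-180.0, -0.0, -78.0]
force: [-0.8, -0.2, -0.0]
opening: 0.0003
gripper_force: 0.1
clock: 20.38
tool_pos: [0.6076, -0.298, 0.231]
orientation: [-180.0, -0.1, -78.0]
force: [3.0, -9.0, -2.5]
opening: 0.0006
gripper_force: 4.4
clock: 20.55
tool_pos: [0.6074, -0.2975, 0.231]
orientation: [-179.9, -0.2, -78.0]
force: [4.4, -19.2, -5.9]
opening: 0.0005
gripper_force: 9.0
```

```bash
python3 -m creep '[[[0.04,0,0,0,0],[0.1,0,0,0,0],[0.15,0,0,0,0],[0.1,0,-0.1,0,0],[0,0,-0.18,0,0],[0,0,-0.18,0,0],[0,0,-0.18,0,0],[0,0,-0.15,0,0]]]';python3 -m creep '[[[0,0,-0.1,0,0],[0,0,0,0,0],[0,0,0,0,0]]]'; python3 - <<'E'
from h import *
w=snap('wrist');s=snap('side');t=snap('top')
a=cv2.resize(w['frame'][120:420,170:470],(400,400));b=cv2.resize(s['frame'][230:330,340:440],(400,400),interpolation=2)
c=cv2.resize(t['frame'][170:230,160:300],(448,192),interpolation=2);d=cv2.resize(s['frame'][145:245,240:340],(190,190),interpolation=2)
o=np.zeros((592,800,3),np.uint8);o[:400,:400]=a;o[:400,400:]=b;o[400:,:448]=c;o[400:590,460:650]=d
cv2.imwrite('pics/f.png',o[:,:,::-1])
for q in('clip_hinge','clip_edge'):
    u=nets.landmark_of(w,q);v=nets.landmark_of(s,q);print(q,u[:1],v[:2])
    print(tri([(w,u[0]['uv']),(s,v[0]['uv'])]) if u and v else '')
for p in ([.6053,-.2838,.038],[.6053,-.2838,.09]):print(proj(w,p),proj(s,p))
E
```

```text
clock: 21.22
tool_pos: [0.6229, -0.3714, 0.3913]
orientation: [-180.0, -0.0, -78.0]
force: [0.9, -0.1, 1.0]
opening: 0.0003
gripper_force: 0.0
clock: 21.47
tool_pos: [0.623, -0.3711, 0.4104]
orientation: [-179.9, -0.0, -78.0]
force: [-0.5, 0.6, -0.4]
opening: 0.0003
gripper_force: 0.0
clip_hinge [{'uv': [321.5, 323.1], 'confidence': 0.65}] [{'uv': [417.2, 276.8], 'confidence': 0.74}, {'uv': [382.5, 244.3], 'confidence': 0.64}]
(array([ 0.60318818, -0.28553806,  0.09813896]), [0.0022, 0.0022])
clip_edge [{'uv': [317.5, 294.0], 'confidence': 0.51}] [{'uv': [412.4, 291.8], 'confidence': 0.52}]
(array([ 0.6054224 , -0.2783415 ,  0.03409496]), [0.0039, 0.0039])
[np.float64(318.5828879860403), np.float64(294.86246455954984)] [np.float64(414.9778618620876), np.float64(292.5980497471753)]
[np.float64(318.3401097376171), np.float64(322.15522192715514)] [np.float64(417.29718730153536), np.float64(278.96261754246586)]
```

View pics/f.png

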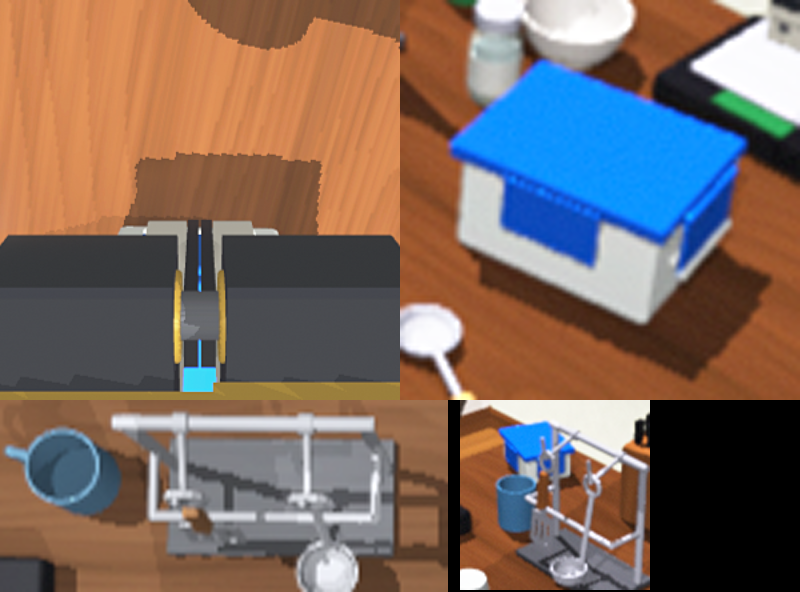

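The clip lies flat down the box side, with its edge at (412,292) against (415,293) predicted for shut. It stopped the fingers at 20 N. The turner hangs still on the left hook, and the arm touches nothing.

```bash
python3 -c "
from plant import workorder;print(workorder.close_job())"
```

```text
the job is handed in; nothing more can be done
None
```

The turner hangs by its eye, blade down, on the free left hook, and the box's open clip is swung shut against its side; the job was handed in at about 22 s, with no verdict returned.

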